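Seat a float blank on the vacuum fixture's hidden pin and hold it on the seal

ROBOT

A 6-joint arm with a two-finger parallel gripper is mounted at the origin on the work surface. World frame = base frame: x ahead of the robot, y to its left, z up, the work surface at z = 0. Lengths are in m, angles in rad, forces in N, time in s.
With the tool pointing down it reaches from about 0.375 to 0.825 m from the base axis. Payload 5.5 kg.
Tool frame: the origin (TCP) lies at the very end of the fingers, on their centre line; the grasp point (between the pads) lies 19 mm behind it (ctrl.grip_depth is the distance from the TCP to the grasp point, in m); z points along the fingers, y is the direction in which the jaws open and shut (so a half turn about z gives the same grasp; the last joint's range is limited). The gripper opens to 85 mm and grips with 20 to 120 N. Pads are 22 mm wide; open, the fingers measure 114 mm over their backs; the gripper's body (76 mm by 85 mm) begins 54 mm behind the grasp point. The pads swing forward as they close: fully open they stand 13 mm farther back than shut.
Start: joints at [1.32, 0.314, -0.047, 1.21, 0, 1.571], TCP at [0.149, 0.581, 0.231] pointing down, gripper open.
Joint ranges: [-2.67, 2.67], [-0.69, 1.73], [-1.03, 1.25], [-2.08, 2.16], [-1.42, 1.45], [-3.14, 3.14]. Speed limits (rad/s): [2.39, 2.39, 3.01, 3.14, 3.14, 3.14].

INTERFACE

Orientations are given as a 3x3 rotation matrix whose columns are the frame's x, y, z axes.
In Python, from cell import readout, viewer, order, ctrl gives the robot as it stands.
- The arm moves only by the tool servo_tool, never from a script. Its argument "commands" is one flat list of numbers, 6 for each row, row after row: the shift along the tool's x, y, z in m, then the turn, a rotation vector about the tool's x, y, z in degrees. A call has 1 to 20 rows; each row shifts and turns the commanded pose from where the row before left it, along the tool's axes as they then stand; what a row does not reach is not made up. A row lasts 1/8 s, in which the tool goes at most 62.5 mm and 10.7 degrees, less where a joint would pass 70% of its speed; a pose out of reach is approached as far as the arm can. A call is refused whole if a number of a shift passes 0.0625 or a number of a turn 10.7, either way. A call with a gripper value outside its range is refused whole. "jaw" is the closure in counts, from 0 (fully open) to 255 (shut), set as the call begins (left out, the last holds). The fingers move at their own pace and stop on an object; "grip_force" is the grip in N (left out, the last holds). Time passes only in rows, so rows that do not move let the fingers close. It gives the time, the measured TCP pose, the force and the opening at its end, in the units of the state.
- readout.read_state(): the state, without advancing time (a new reading comes with each control period).
- viewer.grab_frame(name): name is "side" or "top" or "wrist"; returns the picture (480x640x3 uint8, red, green, blue); there is no depth.
- viewer.camera_info(name): a dict with "camera_matrix" (3x3 intrinsics, pixels), "rvec" (rotation vector, rad) and "tvec" (3), from world to camera coordinates, as OpenCV has them; the wrist camera has in their place "mount" (4x4, takes a point from camera to tool coordinates, whose origin is the TCP and whose axes are the flange's). Camera axes: x right, y down, z forward; pixel columns grow to the right and rows downward; lengths in m; the calibration is good to about 2 mm. The wrist camera is an equidistant fisheye: a pixel r from the principal point sees the ray r / f radians off the axis. A picture is of the moment at which its call begins: read the wrist's pose just before it. camera_info takes no time and is no camera call.
- order.finish_job(): hands the job in, once; it reports no verdict.
The state is a dict: "clock": time; "qpos": joint angles; "qd": joint speeds; "joint_efforts": joint torques, N m; "tcp_pos": TCP position; "tool_rot": TCP orientation; "force": force on the tool from outside, world axes, zero at the start; "wrist_torque": the same for the moment, N m; "opening": finger opening in m.
Only numpy, scipy, OpenCV 4.12 (cv2) and the standard library are available. Lean on these libraries where they do the work, as an engineer would, in place of code of your own. Each camera call takes 0.05 s, during which the arm holds its last target.

TASK

Lift the cork sanding block off the vacuum fixture and set it down on the open bench. Then put the wooden float blank on the fixture, long edge along the oak fence and square end over the pin: the pin is out of sight underneath, so slide the blank along the fence until the hole in its underside drops over it, then press the blank down until it has squeezed the rubber seal in and lies flush on the bed. Finish like that, with the gripper still pressing the blank down so that the pump can be switched on, and leave the other tools where they are.

Things in the scene. Friction and masses are not known exactly. Their poses are not given: they have to be found in the camera images.
- fixture: Vacuum fixture screwed to the bench: plywood box 150 (x) x 240 (y) x 45 mm high, origin at the centre of its underside, z up. Its flat top is the bed. An oak fence (20 wide, 200 long, 26 high above the bed) runs along y on the bed, guiding face at x = +49 mm. Pipe and gauge on its +x face stay lower than 47 mm and reach to x = +115 mm
- bed (a point): Point on the bed's surface at the centre of the seal, 45 mm above the fixture's origin, axes of the fixture. When the blank is fully home its origin is here, its axes parallel to the fixture's and its long edge 1 mm clear of the fence
- pin_tip (a point): Top of the upright steel locating pin: 10 mm diameter with a tapered nose 4.5 mm long (3 mm across at the very top), standing 14 mm above the bed at x = 0, y = -42 mm in the fixture's frame
- seal (a joint): How far the black rubber seal is squeezed in, m: 0 free (top 4 mm above the bed), 0.004 flush with the bed. A rectangular frame 64 (x) x 120 (y) mm outside, strips 10 mm wide, centred on the bed point; it moves straight down on springs: 4 N to start, 11 N at 4 mm, so the blank's weight alone leaves it up
- blank: Loose beech float blank, 0.22 to 0.36 kg: sole 96 (x) x 150 (y) x 20 mm thick, -y end square, +y end half round (radius 48), and on it a central ridge 30 wide (x), 100 long (y), its top 57 mm above the underside: grip it there, across x. Origin: centre of the underside, z up. Starts flat on the bench left or right of the fixture, yaw within 0.5 of the world axes
- blank_hole (a point): Mouth of the blind hole in the blank's underside, not visible from above: 12 mm diameter, 16 mm deep, 2 mm chamfer, at x = 0, y = -42 mm in the blank's frame (33 mm from the square end)
- ridge (a point): Middle of the blank's ridge, 40 mm above the blank's underside; axes of the blank
- cork: Cork sanding block, 90 (its x) x 50 (its y) x 30 mm high, 45 g, lying flat on the fixture's rubber seal beside the pin; origin: centre of its underside. Grip it across y
- cork_center (a point): Centre of the cork block (15 mm above its underside as it lies)
- plane: Bystander: iron block plane, 150 (x) x 44 x 55 mm high; origin: centre of its underside. It stands on the other side of the fixture from the blank
- gouge: Bystander: carving gouge lying on the bench near the robot, about 250 mm long, 25 mm thick; origin on the bench at the joint of handle (to -x, 120 mm) and blade (to +x, 125 mm)
- mallet: Bystander: round wooden mallet standing on its head, 88 mm diameter, 225 mm high; origin: centre of its underside
- glue: Bystander: white glue bottle, 64 mm diameter, 150 mm high; origin: centre of its underside
- brush: Bystander: flat brush lying behind the fixture, 190 mm long; origin under its middle
- offcut: Bystander: offcut of wood 110 x 45 x 25 mm lying behind the fixture; origin: centre of its underside
- clamp: Bystander: bar clamp lying on the far left, its 300 mm bar roughly along the world's x, jaws 90 mm to the outside; origin on the bench under the middle of its bar
Mind the look-alikes: they are no part of the job. What is shaped like the blank but turquoise is not meant.

How it is judged:
On the way, in this order (a step that is already met when the one before it is completed fails the run):
1. the cork block has been lifted clear of the fixture in the gripper (contact force between the fingers and cork above 0.5 N and height (world z) of cork_center above 0.085 m), for 0.1 s.
2. the cork block lies on the bench, let go, off the fixture (height (world z) of cork_center below 0.027 m and linear speed of cork below 0.03 m/s and contact force between the fingers and cork below 0.1 N), for 0.2 s.
3. the blank has dropped over the pin onto the seal (z of blank in the frame of bed below 0.006 m and horizontal distance between blank_hole and pin_tip below 0.003 m), for 0.1 s.
At the end, for the whole second after the job is handed in: Blank on the pin (within 3 mm), parallel to the fence (0.06 rad), square end over the pin, underside within 1.8 mm of the bed, seal squeezed in at least 2.5 of its 4 mm, at rest, gripper still on it with 3 N or more. Cork block lies on the bench, off the fixture, clear of blank and gripper (z of blank in the frame of bed below 0.0018 m and horizontal distance between blank_hole and pin_tip below 0.003 m and horizontal distance between blank and bed below 0.005 m and angle between the y axis of blank and the y axis of fixture, either way round below 0.06 rad and angle between blank's own z axis and vertical below 0.03 rad and value of joint seal above 0.0025 m and linear speed of blank below 0.02 m/s and contact force between any of the fingers, the arm and blank above 3 N and height (world z) of cork_center below 0.027 m and contact force between cork and anything else below 2 N and contact force between cork and blank below 0.1 N); the arm keeps its last pose, push and grip.
It fails at once if a bystander (plane, gouge, mallet, glue bottle, brush, offcut or clamp) was moved by more than 30 mm (distance of any of plane, gouge, mallet, glue, brush, offcut, clamp from where it was at the start of the episode above 0.03 m).
It also fails if it takes over 64 s, if anything falls off the work surface, if the arm or the gripper's body presses on something with over 40 N, if the wrist force passes 120 N, or if a joint passes its speed limit or range.

## Working session

There is one attempt and no reset: what is moved stays moved. The work goes in short steps, Python scripts to look and compute and a tool call to move; the robot and the scene stay as the last step left them, time stands still between calls to the robot, and variables do not carry over. Pictures are saved under pics/ and viewed, and the job is handed in when it is done.

Besides the shell and the picture viewer there is one more tool, called as a command line: name --argument value ..., lists and objects as JSON in quotes. servo_tool: Moves the arm, as the interface text tells. Its arguments: {"type":"object","properties":{"commands":{"type":"array","items":{"type":"number"}},"jaw":{"type":"number"},"grip_force":{"type":"number"}},"required":["commands"]}

```bash
ls; mkdir -p pics
python3 - <<'E'
from cell import readout, viewer, order, ctrl
import cv2
s=readout.read_state()
for k,v in s.items(): print(k,v)
for n in ("top","side","wrist"):
    im=viewer.grab_frame(n); cv2.imwrite(f"pics/{n}0.png",im[:,:,::-1]); print(n,viewer.camera_info(n))
E
```

```text
pics
clock 0.0
qpos [ 1.32001434e+00  3.14222792e-01 -4.80597164e-02  1.21020629e+00
  7.68951949e-06  1.57079577e+00]
qd [-2.87789111e-03 -1.75866329e-03  1.05271509e-03  1.98934278e-03
  1.08000650e-04 -5.85967896e-05]
joint_efforts [-3.17320017e-03 -5.39585102e+01  3.39755809e+01  1.90951925e-02
  1.45301073e-05  8.39940299e-06]
tcp_pos [0.14875261 0.58067803 0.23044499]
tool_rot [[-9.68718792e-01  2.48160671e-01 -4.27455855e-04]
 [ 2.48161039e-01  9.68717408e-01 -1.63762243e-03]
 [ 7.69044680e-06 -1.69247351e-03 -9.99998568e-01]]
force [ 0.26948822 -0.68585071  0.35212741]
wrist_torque [ 0.0321019  -0.00456419 -0.03313087]
opening 0.08527063076286692
top {'camera_matrix': array([[447.33793884,   0.        , 318.81887421],
       [  0.        , 447.33793884, 238.42886171],
       [  0.        ,   0.        ,   1.        ]]), 'rvec': array([ 2.15415938, -2.10157608,  0.1463036 ]), 'tvec': array([0.06172379, 0.49055796, 1.07186022])}
side {'camera_matrix': array([[610.34282473,   0.        , 317.3630532 ],
       [  0.        , 610.34282473, 244.79435723],
       [  0.        ,   0.        ,   1.        ]]), 'rvec': array([ 2.15170447, -0.23547507,  0.13951139]), 'tvec': array([-0.48063722,  0.14515681,  1.58383519])}
wrist {'camera_matrix': array([[371.64829954,   0.        , 319.69628055],
       [  0.        , 371.64829954, 240.98318834],
       [  0.        ,   0.        ,   1.        ]]), 'mount': array([[-2.24282276e-04, -9.54791388e-01, -2.97276564e-01,
         7.47928003e-02],
       [ 9.99999830e-01, -5.38764552e-05, -5.81416376e-04,
        -4.63769263e-04],
       [ 5.39115141e-04, -2.97276643e-01,  9.54791237e-01,
        -1.42862958e-01],
       [ 0.00000000e+00,  0.00000000e+00,  0.00000000e+00,
         1.00000000e+00]])}
```

View pics/top0.png

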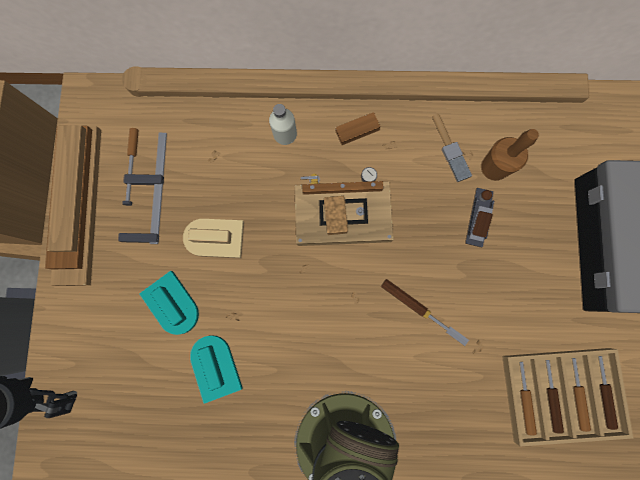

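View pics/side0.png

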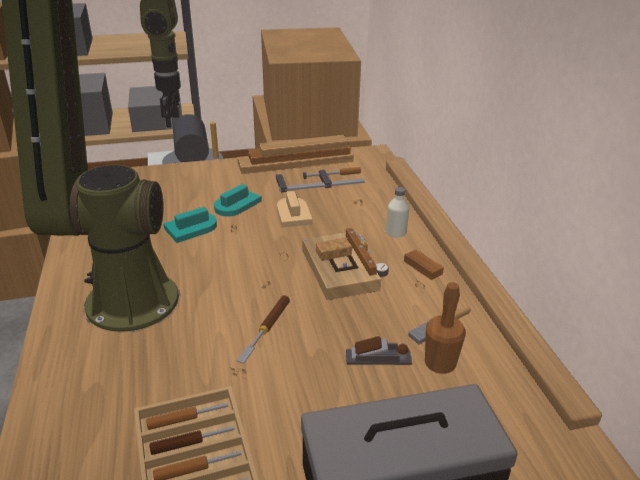

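View pics/wrist0.png

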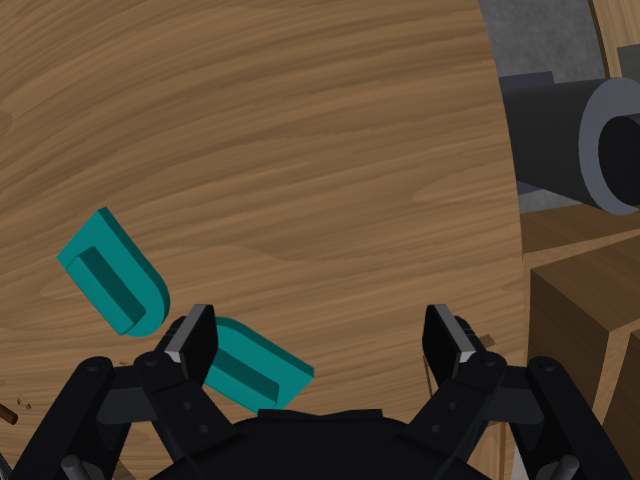

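The top view shows the cream blank at about (212,238), square end to the right. The fixture is at (344,212) with the fence on its far side, the cork at (336,214) and the pin near (362,211). The turquoise look-alikes are at the lower left. Next I'll zoom in and measure.

```bash
cat > h.py <<'E'
import numpy as np, cv2
from cell import readout, viewer, order, ctrl
def cam(n):
    c=viewer.camera_info(n); R=cv2.Rodrigues(c['rvec'])[0]; return c['camera_matrix'],R,np.ravel(c['tvec'])
def ray(n,uv,st=None):
    if n=='wrist':
        c=viewer.camera_info(n);K=c['camera_matrix'];M=c['mount']
        d=(np.array(uv,float)-K[:2,2])/K[0,0]; r=np.hypot(*d)+1e-12
        v=np.array([d[0]/r*np.sin(r),d[1]/r*np.sin(r),np.cos(r)])
        Rt=np.array(st['tool_rot']);p=np.array(st['tcp_pos'])
        return p+Rt@M[:3,3],Rt@M[:3,:3]@v
    K,R,t=cam(n); return -R.T@t, R.T@np.linalg.inv(K)@np.array([uv[0],uv[1],1.])
def onz(n,uv,z,st=None):
    o,d=ray(n,uv,st); return o+d*(z-o[2])/d[2]
def proj(n,P):
    K,R,t=cam(n); p=K@(R@np.asarray(P,float)+t); return p[:2]/p[2]
def projw(P,st):
    c=viewer.camera_info('wrist');K=c['camera_matrix'];M=c['mount']
    q=np.array(st['tool_rot']).T@(np.asarray(P,float)-np.array(st['tcp_pos'])); q=M[:3,:3].T@(q-M[:3,3])
    r=np.hypot(q[0],q[1]);th=np.arctan2(r,q[2]);return K[:2,2]+K[0,0]*th*q[:2]/r
E
python3 - <<'E'
from h import *
im=cv2.imread('pics/top0.png')
cv2.imwrite('pics/topz.png',cv2.resize(im[165:265,170:410],None,fx=3.33,fy=3.33,interpolation=cv2.INTER_CUBIC))
sd=cv2.imread('pics/side0.png')
cv2.imwrite('pics/sidez.png',cv2.resize(sd[180:310,260:400],None,fx=4.5,fy=4.5,interpolation=cv2.INTER_CUBIC))
for n,uv,z in [('fix',(344,212),.045),('blank',(212,238),.02),('cork',(336,214),.079),('pin',(362,211),.059),('glue',(283,130),.1),('clamp',(158,180),.01),('gougeblade',(465,342),0),('gougehandle',(385,285),0)]: print(n,onz('top',uv,z).round(4))
E
```

```text
fix [0.5563 0.0126 0.045 ]
blank [0.4869 0.346  0.02  ]
cork [0.5433 0.0329 0.079 ]
pin [ 0.5566 -0.0311  0.059 ]
glue [0.7461 0.1671 0.1   ]
clamp [0.6394 0.5012 0.01  ]
gougeblade [ 0.2449 -0.2926  0.    ]
gougehandle [ 0.3801 -0.0955  0.    ]
```

View pics/topz.png

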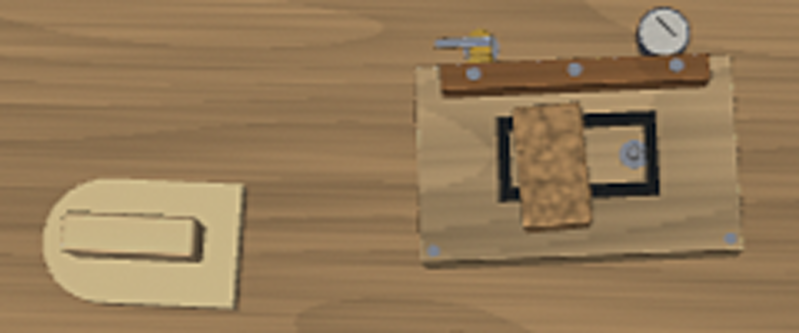

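View pics/sidez.png

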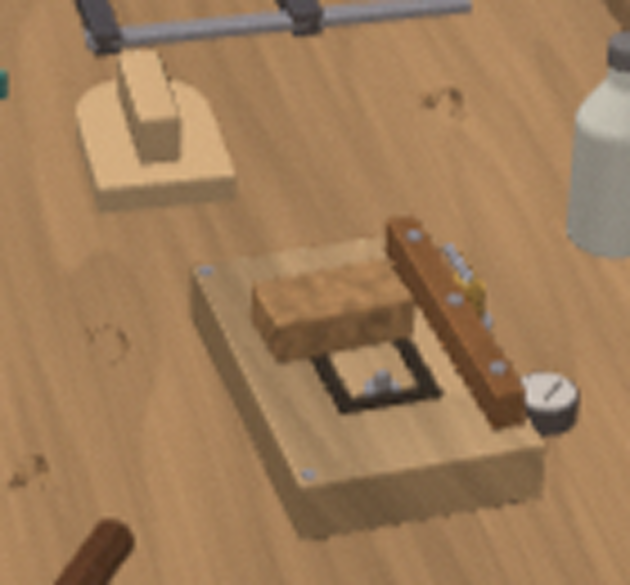

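Run:
```python
from h import *
def P(l,z): return np.array([onz('top',((u+.5)/3.33+169.5,(v+.5)/3.33+164.5),z) for u,v in l])
f=P([(418,68),(730,57),(742,250),(423,262)],.045); print(f.round(4),f.mean(0))
def ang(a,b): d=a-b; return np.degrees(np.arctan2(-d[0],d[1]))
print('fix yaw',ang(f[0],f[1]),ang(f[3],f[2]))
c=P([(512,108),(580,101),(592,222),(524,230)],.079); print('cork',c.mean(0),ang((c[0]+c[3]),(c[1]+c[2])), np.degrees(np.arctan2(*((c[0]+c[1]-c[2]-c[3])[[1,0]]))),np.linalg.norm(c[0]-c[1]),np.linalg.norm(c[0]-c[3]))
b=P([(243,184),(237,307)],.02); print('sq end',b,ang(b[1],b[0])-90 )
r=P([(62,212),(196,217),(192,259),(62,250)],.057); print('ridge',r.round(4),r.mean(0),ang(r[0],r[1]),ang(r[3],r[2]))
print('pin',P([(631,153)],.057))
print('seal',P([(497,117),(657,111),(659,195),(499,201)],.049).mean(0))
```

```text
[[ 0.6231  0.137   0.045 ]
 [ 0.6365 -0.0988  0.045 ]
 [ 0.489  -0.1079  0.045 ]
 [ 0.4745  0.1281  0.045 ]] [0.55580383 0.01460292 0.045     ]
fix yaw 3.2602678547990793 3.511113593208127
cork [0.54291819 0.03436512 0.079     ] 7.68332916225235 6.690342764818802 0.04992260649757407 0.09085084870016487
sq end [[0.53553596 0.27035281 0.02      ]
 [0.4405075  0.26982756 0.02      ]] 0.3166857901707658
ridge [[0.504  0.3966 0.057 ]
 [0.5025 0.2965 0.057 ]
 [0.471  0.2976 0.057 ]
 [0.4755 0.3945 0.057 ]] [0.48825523 0.34630485 0.057     ] -0.8601939865133015 -2.645778159381164
pin [[ 0.55795161 -0.02421883  0.057     ]]
seal [0.55676211 0.01477284 0.049     ]
```

servo_tool --commands '[-0.0431,-0.036,0.0017,0,0,0,-0.0431,-0.036,0.0017,0,0,0,-0.0431,-0.036,0.0017,0,0,0,-0.0431,-0.036,0.0017,0,0,0,-0.0431,-0.036,0.0017,0,0,0,-0.0431,-0.036,0.0017,0,0,0,-0.0431,-0.036,0.0017,0,0,0,-0.0431,-0.036,0.0017,0,0,0,-0.0431,-0.036,0.0017,0,0,0,-0.0431,-0.036,0.0017,0,0,0,-0.0431,-0.036,0.0017,0,0,0,-0.0431,-0.036,0.0017,0,0,0,0,0,0,0,0,-7.1,0,0,0,0,0,-7.1,0,0,0,0,0,-7.1,0,0,0,0,0,0]' --jaw 60 --grip_force 30

```text
clock: 2.15
tcp_pos: [0.5425, 0.0343, 0.2106]
tool_rot: [[-0.993, -0.119, -0.001], [-0.119, 0.993, -0.0], [0.001, 0.0, -1.0]]
force: [-0.2, 0.2, -0.2]
opening: 0.0653
```

Run:
```python
from h import *
import json
s=readout.read_state(); print(s['tcp_pos'],s['tool_rot'],s['opening'],s['qpos'],s['force'])
im=viewer.grab_frame('wrist'); cv2.imwrite('pics/w1.png',im[:,:,::-1])
json.dump({k:np.array(s[k]).tolist() for k in('tcp_pos','tool_rot')},open('w1.json','w'))
```

```text
[0.54249685 0.03427377 0.2106002 ] [[-9.92874383e-01 -1.19164088e-01 -6.16506686e-04]
 [-1.19164083e-01  9.92874574e-01 -4.47435149e-05]
 [ 6.17445633e-04  2.90407644e-05 -9.99999809e-01]] 0.06533996508085932 [ 6.30974908e-02  2.17560909e-01 -2.20713870e-01  1.13313965e+00
 -5.78025800e-06 -5.63504456e-02] [-0.15624815  0.24117578 -0.18936527]
```

View pics/w1.png

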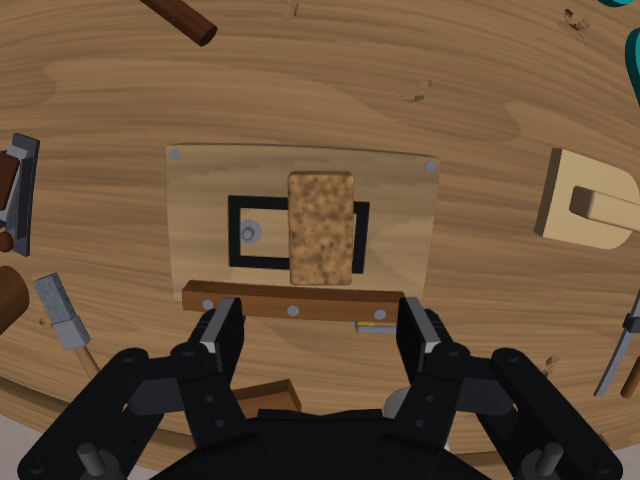

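The wrist view shows the seal from (229,195) to (369,273), the pin at about (249,232), the cork at (321,228) and the fence along row 290. Next I'll refine these with masks.

```bash
cat > m1.py <<'E'
from h import *
import json
s=json.load(open('w1.json')); im=cv2.imread('pics/w1.png')
z=cv2.resize(im[130:330,150:450],None,fx=2.66,fy=2.66,interpolation=cv2.INTER_CUBIC); cv2.imwrite('pics/w1z.png',z)
# seal mask
g=im.max(2); m=((g<45)).astype(np.uint8); m[:185]=0;m[280:]=0;m[:,:215]=0;m[:,385:]=0
ys,xs=np.nonzero(m)
pts=np.array([onz('wrist',(x,y),.049,s)[:2] for x,y in zip(xs,ys)],np.float32)
print('seal',len(pts),cv2.minAreaRect(pts))
hsv=cv2.cvtColor(im,cv2.COLOR_BGR2HSV)
b,gg,r=[im[:,:,i].astype(int) for i in range(3)]
print(im[228,321],im[232,249],im[180,250],im[292,300],im[285,300])
E
python3 m1.py
```

```text
seal 2691 ((0.5588017106056213, 0.015221945941448212), (0.06379346549510956, 0.11916287243366241), 3.9155826568603516)
[ 69 107 144] [116 112 113] [ 77 107 132] [23 45 71] [ 69  99 127]
```

View pics/w1z.png

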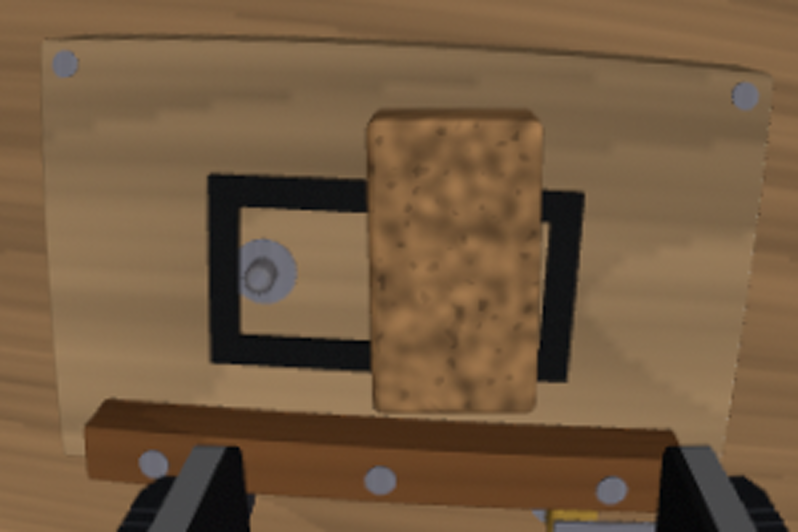

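```bash
cat >> m1.py <<'E'
def P(l,z): return np.array([onz('wrist',((u+.5)/2.66+149.5,(v+.5)/2.66+129.5),z,s) for u,v in l])
c=P([(368,120),(543,120),(537,412),(374,412)],.079);print(c.round(4),c.mean(0))
d=c[0]+c[1]-c[2]-c[3]; print('cork yaw',np.degrees(np.arctan2(d[1],d[0])), np.linalg.norm(c[0]-c[1]),np.linalg.norm(c[0]-c[3]))
print('pin tip',P([(260,276)],.059),'flange',P([(267,271)],.045))
th=np.radians(3.9);ex=np.array([np.cos(th),np.sin(th)]);ey=np.array([-ex[1],ex[0]]);o=np.array([.5588,.0152])
for nm,l,zz in [('fence base',[(108,402),(400,417),(676,433)],.045),('fence top',[(90,427),(400,441),(660,457)],.071),('near edge',[(44,38),(400,47),(772,73)],.045),('left/right',[(50,250),(748,250)],.045)]:
    for p in P(l,zz): print(nm,((p[:2]-o)@ex).round(4),((p[:2]-o)@ey).round(4))
print('pin expected',o-.042*ey)
print(np.degrees(np.arctan2(.119,.9929)))
E
python3 m1.py
```

```text
Traceback (most recent call last):
  File "m1.py", line 8, in <module>
    pts=np.array([onz('wrist',(x,y),.049,s)[:2] for x,y in zip(xs,ys)],np.float32)
                  ~~~^^^^^^^^^^^^^^^^^^^^^^
  File "h.py", line 14, in onz
    o,d=ray(n,uv,st); return o+d*(z-o[2])/d[2]
        ~~~^^^^^^^^^
  File "h.py", line 7, in ray
    c=viewer.camera_info(n);K=c['camera_matrix'];M=c['mount']
ValueError: time passes only in moves, steps and waits
```

```bash
sed -i "s/viewer.camera_info(/CI(/" h.py; sed -i "2a import functools\nCI=functools.lru_cache(None)(lambda n: viewer.camera_info(n))" h.py; python3 m1.py
```

```text
seal 2691 ((0.5588017106056213, 0.015221945941448212), (0.06379346549510956, 0.11916287243366241), 3.9155826568603516)
[ 69 107 144] [116 112 113] [ 77 107 132] [23 45 71] [ 69  99 127]
[[0.5046 0.0051 0.079 ]
 [0.4987 0.0535 0.079 ]
 [0.5864 0.0645 0.079 ]
 [0.5923 0.0153 0.079 ]] [0.54548813 0.03459257 0.079     ]
cork yaw -173.11597883359576 0.048828103666856144 0.08831843473192731
pin tip [[ 0.55963058 -0.02548233  0.059     ]] flange [[ 0.56199653 -0.02563032  0.045     ]]
fence base 0.0514 -0.0997
fence base 0.05 0.0046
fence base 0.052 0.101
fence top 0.0491 -0.0972
fence top 0.0466 0.0058
fence top 0.0488 0.0896
near edge -0.0754 -0.1176
near edge -0.0739 -0.0001
near edge -0.0743 0.1189
left/right -0.0035 -0.1177
left/right -0.0151 0.1175
pin expected [ 0.56165664 -0.02670274]
6.834354088074354
```

servo_tool --commands '[0,0,0.04,0,0,0,0,0,0.05,0,0,0,0,0,0.04,0,0,0,0,0,0.0245,0,0,0,0,0,0,0,0,0]'

```text
clock: 2.82
tcp_pos: [0.5406, 0.0343, 0.0545]
tool_rot: [[-0.993, -0.119, -0.004], [-0.119, 0.993, -0.0], [0.004, 0.0, -1.0]]
force: [-0.8, 0.3, 0.5]
opening: 0.0654
```

servo_tool --commands '[0,0,0,0,0,0,0,0,0,0,0,0,0,0,0,0,0,0,0,0,0,0,0,0]' --jaw 255 --grip_force 25

```text
clock: 3.32
tcp_pos: [0.5436, 0.0344, 0.0574]
tool_rot: [[-0.993, -0.121, 0.002], [-0.121, 0.993, 0.0], [-0.002, -0.0, -1.0]]
force: [0.1, 0.3, 2.1]
opening: 0.0493
```

servo_tool --commands '[0,0,-0.02,0,0,0,0,0,-0.04,0,0,0,0,0,-0.04,0,0,0,0.0298,0.0303,0,0,0,0,0.0298,0.0303,0,0,0,0,0.0298,0.0303,0,0,0,0,0.0298,0.0303,0,0,0,0,0,0,0,0,0,0]'

```text
clock: 4.32
tcp_pos: [0.4076, 0.1413, 0.1564]
tool_rot: [[-0.992, -0.124, -0.001], [-0.124, 0.992, 0.0], [0.001, 0.0, -1.0]]
force: [0.8, 0.3, -0.8]
opening: 0.0493
```

Run:
```python
from h import *
s=readout.read_state(); print(s['tcp_pos'],s['opening'],s['force'])
im=viewer.grab_frame('side'); cv2.imwrite('pics/s2.png',im[:,:,::-1])
```

```text
[0.40757422 0.14125497 0.15641453] 0.049269894076586475 [ 0.7566384   0.25462439 -0.84122395]
```

View pics/s2.png

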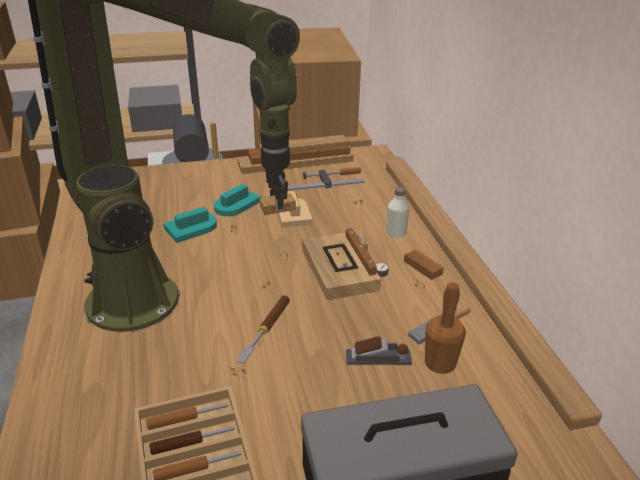

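The cork is held in the gripper at about (278,200), clear of the fixture. I'll set it down.

servo_tool --commands '[0,0,0.05,0,0,0,0,0,0.05,0,0,0,0,0,0.03,0,0,0,0,0,0.012,0,0,0,0,0,0.006,0,0,0,0,0,0,0,0,0,0,0,0,0,0,0]'

```text
clock: 5.25
tcp_pos: [0.4109, 0.1406, 0.0093]
tool_rot: [[-0.993, -0.12, 0.002], [-0.12, 0.993, 0.001], [-0.002, 0.0, -1.0]]
force: [-0.7, -0.0, -0.3]
opening: 0.0488
```

servo_tool --commands '[0,0,0,0,0,0,0,0,0,0,0,0,0,0,0,0,0,0,0,0,0,0,0,0]' --jaw 70

```text
clock: 5.75
tcp_pos: [0.4098, 0.1403, 0.0084]
tool_rot: [[-0.993, -0.121, 0.0], [-0.121, 0.993, 0.0], [-0.0, 0.0, -1.0]]
force: [1.4, 0.1, 0.1]
opening: 0.062
```

servo_tool --commands '[0,0,-0.02,0,0,0,0,0,-0.04,0,0,0,0,0,-0.05,0,0,0,0,0,-0.05,0,0,0,0,0,-0.04,0,0,0]'

```text
clock: 6.38
tcp_pos: [0.41, 0.1404, 0.2106]
tool_rot: [[-0.993, -0.121, 0.002], [-0.121, 0.993, 0.001], [-0.002, 0.0, -1.0]]
force: [0.6, 0.7, -1.6]
opening: 0.0621
```

servo_tool --commands '[-0.0257,0.0488,0,0,0,0,-0.0257,0.0488,0,0,0,0,-0.0257,0.0488,0,0,0,0,-0.0257,0.0488,0,0,0,0,0,0,0,0,0,-10.4,0,0,0,0,0,-10.4,0,0,0,0,0,-10.4,0,0,0,0,0,-10.4,0,0,0,0,0,-10.4,0,0,0,0,0,-10.4,0,0,0,0,0,-10.4,0,0,0,0,0,-10.3,0,0,0,0,0,0,0,0,0,0,0,0]'

```text
clock: 8.12
tcp_pos: [0.4882, 0.3464, 0.2083]
tool_rot: [[-0.002, -1.0, -0.0], [-1.0, 0.002, -0.0], [0.0, 0.0, -1.0]]
force: [-0.5, 0.9, -0.4]
opening: 0.062
```

Run:
```python
from h import *
import json
s=readout.read_state(); print(s['tcp_pos'],s['tool_rot'],s['opening'],s['qpos'],s['force'])
im=viewer.grab_frame('wrist'); cv2.imwrite('pics/w3.png',im[:,:,::-1])
json.dump({k:np.array(s[k]).tolist() for k in('tcp_pos','tool_rot')},open('w3.json','w'))
```

```text
[0.48817197 0.34643169 0.20825301] [[-2.43321382e-03 -9.99997013e-01 -2.32757363e-04]
 [-9.99997024e-01  2.43325536e-03 -1.78349925e-04]
 [ 1.78915750e-04  2.32322707e-04 -9.99999957e-01]] 0.06196598286671011 [ 6.17179706e-01  3.20604617e-01 -9.01044943e-02  1.16038025e+00
 -1.07414356e-05 -9.51183382e-01] [-0.50526667  0.91985888 -0.38362403]
```

View pics/w3.png

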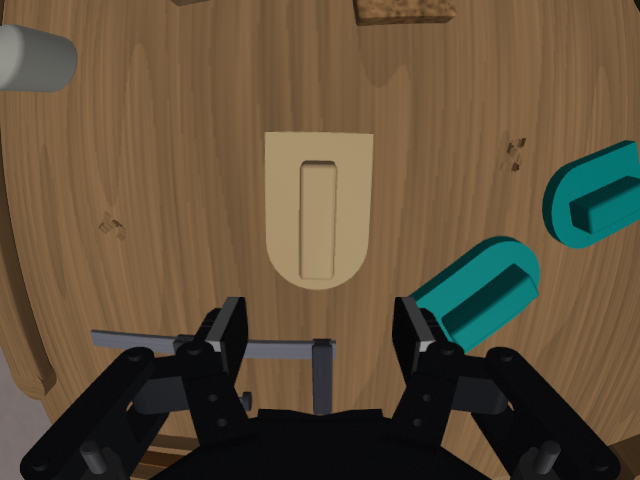

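The blank is directly below, its square end along row 133 from column 265 to 374 and its ridge from (300,162) to (336,278).

```bash
cat > m3.py <<'E'
from h import *
import json
s=json.load(open('w3.json')); im=cv2.imread('pics/w3.png')
b,g,r=[im[:,:,i].astype(int) for i in range(3)]
print(im[200,280],im[200,318],im[200,230],im[230,268])
m=((r>140)&(r-b<90)&(g>120)).astype(np.uint8);m[300:]=0;m[:120]=0;m[:,:240]=0;m[:,400:]=0
m=cv2.morphologyEx(m,cv2.MORPH_OPEN,np.ones((3,3)))
cs=max(cv2.findContours(m,0,cv2.CHAIN_APPROX_NONE)[0],key=cv2.contourArea)[:,0]
pts=np.array([onz('wrist',p,.02,s)[:2] for p in cs],np.float32)
rc=cv2.minAreaRect(pts);print(len(pts),rc)
# square end line & sides
y0=pts[:,1].min();e=pts[(pts[:,1]<y0+.004)]
e=e[(abs(e[:,0]-e[:,0].mean())<.04)]
print('end slope deg',np.degrees(np.polyfit(e[:,0],e[:,1],1)[0]),e[:,1].mean())
for sg in (1,-1):
    q=pts[(sg*(pts[:,0]-rc[0][0])>.042)&(pts[:,1]<y0+.09)&(pts[:,1]>y0+.006)]
    k=np.polyfit(q[:,1],q[:,0],1);print('side',sg,np.degrees(-k[0]),np.polyval(k,y0+.045))
def P(l,z): return np.array([onz('wrist',p,z,s) for p in l])
R=P([(301,165),(336,165),(334,278),(301,277)],.057);print(R.round(4),R.mean(0))
cv2.imwrite('pics/w3z.png',cv2.resize(im[120:300,240:400],None,fx=3.3,fy=3.3,interpolation=cv2.INTER_CUBIC))
E
python3 m3.py
```

```text
[107 145 166] [107 145 167] [ 57  83 108] [107 144 166]
463 ((0.4914286732673645, 0.346937358379364), (0.1496618688106537, 0.09598255157470703), 88.59651947021484)
end slope deg -1.347232706729745 0.2725823
side 1 -1.2094416771166525 0.5383259291187058
side -1 -1.2226381136688291 0.4432650195659256
[[0.5038 0.2982 0.057 ]
 [0.4761 0.2983 0.057 ]
 [0.477  0.3944 0.057 ]
 [0.5053 0.3934 0.057 ]] [0.49053392 0.34608007 0.057     ]
```

View pics/w3z.png

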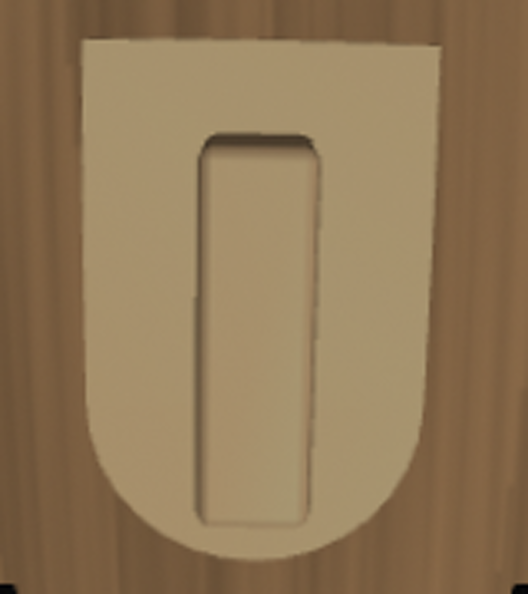

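servo_tool --commands '[-0.0006,-0.0023,0.03,0,0,1.1,0,0,0.05,0,0,0,0,0,0.05,0,0,0,0,0,0.036,0,0,0,0,0,0.0182,0,0,0,0,0,0,0,0,0,0,0,0,0,0,0]'

```text
clock: 9.05
tcp_pos: [0.4917, 0.3479, 0.0258]
tool_rot: [[-0.019, -1.0, 0.002], [-1.0, 0.019, 0.001], [-0.001, -0.002, -1.0]]
force: [0.7, 0.9, 1.0]
opening: 0.0617
```

servo_tool --commands '[0,0,0,0,0,0,0,0,0,0,0,0,0,0,0,0,0,0,0,0,0,0,0,0,0,0,0,0,0,0,0,0,0,0,0,0]' --jaw 255 --grip_force 70

```text
clock: 9.8
tcp_pos: [0.4915, 0.3478, 0.0257]
tool_rot: [[-0.019, -1.0, 0.002], [-1.0, 0.019, 0.001], [-0.002, -0.002, -1.0]]
force: [0.4, -0.5, 6.7]
opening: 0.0292
```

Run:
```python
from h import *
s=readout.read_state(); print(s['tcp_pos'],s['tool_rot'],s['opening'],s['force'],s['clock'])
```

```text
[0.49148748 0.34778163 0.02567584] [[-0.01872622 -0.99982273  0.00195972]
 [-0.99982349  0.01872914  0.00148302]
 [-0.00151946 -0.00193161 -0.99999698]] 0.02923351359583566 [ 0.35192744 -0.49662283  6.65396525] 9.8
```

servo_tool --commands '[0,0,-0.02,0,0,0,0,0,-0.035,0,0,0,0,0,-0.04,0,0,0,0,0,-0.04,0,0,0,0.0436,-0.0112,0,0,0,0,0.0436,-0.0112,0,0,0,0,0.0436,-0.0112,0,0,0,0,0.0436,-0.0112,0,0,0,0,0.0436,-0.0112,0,0,0,0,0.0436,-0.0112,0,0,0,0,0,0,0,0,0,-4.8,0,0,0,0,0,0,0,0,0,0,0,0,0,0,0,0,0,0]'

```text
clock: 11.55
tcp_pos: [0.5526, 0.0849, 0.1591]
tool_rot: [[0.065, -0.998, -0.0], [-0.998, -0.065, -0.0], [0.0, 0.0, -1.0]]
force: [-0.8, -0.2, -3.0]
opening: 0.029
```

Run:
```python
from h import *
import json
s=readout.read_state(); print(s['tcp_pos'],s['tool_rot'],s['opening'],s['force'],s['clock'])
im=viewer.grab_frame('wrist'); cv2.imwrite('pics/w4.png',im[:,:,::-1])
json.dump({k:np.array(s[k]).tolist() for k in('tcp_pos','tool_rot')},open('w4.json','w'))
im=viewer.grab_frame('top'); cv2.imwrite('pics/t4.png',im[:,:,::-1])
```

```text
[0.55264705 0.08486691 0.15914954] [[ 6.54312374e-02 -9.97857064e-01 -1.80514765e-04]
 [-9.97857080e-01 -6.54312319e-02 -3.61796312e-05]
 [ 2.42907971e-05  1.82495215e-04 -9.99999983e-01]] 0.02902653987314784 [-0.84412451 -0.19726334 -3.00371045] 11.55
```

View pics/w4.png

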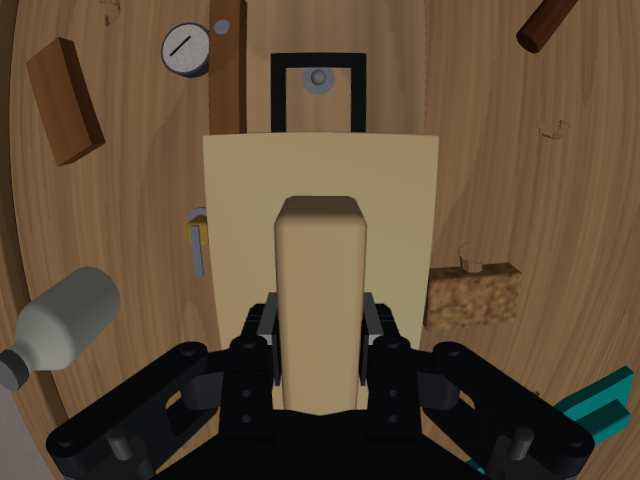

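View pics/t4.png

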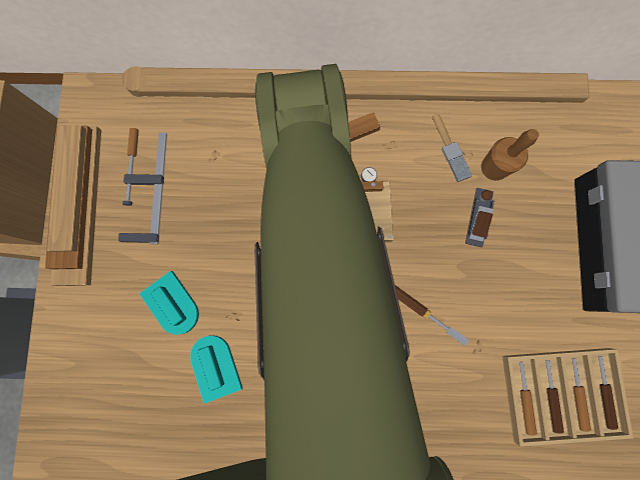

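The wrist view shows the pin tip at (318,77), the seal's end at (271–366,54), the fence's inner edge near column 246, and the held blank's square end on row 135 from column 203 to 438.

```bash
cat > m4.py <<'E'
from h import *
import json,sys
s=json.load(open('w4.json')); im=cv2.imread('pics/w4.png')
zu=s['tcp_pos'][2]-.0257
b,g,r=[im[:,:,i].astype(int) for i in range(3)]
W=lambda p,z: onz('wrist',p,z,s)
# seal
m=(im.max(2)<45).astype(np.uint8); m[:40]=0;m[130:]=0;m[:,:255]=0;m[:,380:]=0
ys,xs=np.nonzero(m); 
pts=np.array([W(p,.049)[:2] for p in zip(xs,ys)])
o=np.array([.558,.015])
cs=cv2.findContours(m,0,cv2.CHAIN_APPROX_NONE)[0]
R=np.array(s['tool_rot']);T=np.array(s['tcp_pos'])
tool=lambda p:(R.T@(np.array([p[0],p[1],T[2]])-T))[:2]
tp=np.array([tool(p) for p in pts])  # tool x -> -Y, y -> -X
xs_,ys_=tp[:,0],tp[:,1]
end=xs_.max(); 
rows=np.linspace(end-.055,end-.015,15)
L=[];Rr=[]
for c in rows:
    q=tp[abs(xs_-c)<.0015][:,1]; L.append(q.min());Rr.append(q.max())
kl=np.polyfit(rows,L,1);kr=np.polyfit(rows,Rr,1)
print('seal width',np.mean(np.array(Rr)-L),'centre y @pin',(np.polyval(kl,end-.018)+np.polyval(kr,end-.018))/2,'slopes deg',np.degrees(kl[0]),np.degrees(kr[0]),'end x',end)
e=[tp[abs(ys_-c)<.001][:,0].max() for c in np.linspace(ys_.min()+.008,ys_.max()-.008,15)]
print('end slope',np.degrees(np.polyfit(np.linspace(ys_.min()+.008,ys_.max()-.008,15),e,1)[0]),'end x mean',np.mean(e),'-> pin x',np.mean(e)-.018)
print('pin tip',tool(W((318.5,77),.059)), 'flange',tool(W((318.5,80),.045)))
for p in [(203.5,136),(438.5,137)]: print('sq corner',tool(W(p,zu+.02)))
m2=((r>150)&(g>130)).astype(np.uint8)
for row in (145,170,200,230,260):
    q=np.nonzero(m2[row,150:300])[0]+150;q2=np.nonzero(m2[row,380:460])[0]+380
    a=tool(W((q.min(),row),zu+.02));c=tool(W((q2.max(),row),zu+.02));print('sides',row,q.min(),q2.max(),a.round(4),c.round(4),((a+c)/2).round(4))
print(im[160,230])
cv2.imwrite('pics/w4z.png',cv2.resize(im[0:150,190:450],None,fx=3,fy=3,interpolation=cv2.INTER_CUBIC))
E
python3 m4.py
```

```text
Traceback (most recent call last):
  File "m4.py", line 21, in <module>
    q=tp[abs(xs_-c)<.0015][:,1]; L.append(q.min());Rr.append(q.max())
                                          ~~~~~^^
ValueError: zero-size array to reduction operation minimum which has no identity
```

```bash
sed -i 's/end-.055,end-.015,15/end-.04,end-.004,15/' m4.py; python3 m4.py
```

```text
seal width 0.06294222685184411 centre y @pin -0.0020164900165800977 slopes deg 0.17495673944267603 -0.13617126435709012 end x 0.1298049304051866
end slope -0.10547908918157828 end x mean 0.12936372179463002 -> pin x 0.11136372179463001
pin tip [ 0.11095147 -0.00163368] flange [ 0.11081706 -0.00167822]
sq corner [ 0.07528332 -0.04819519]
sq corner [0.07491476 0.04759368]
sides 145 204 437 [ 0.0716 -0.0481] [0.0716 0.0471] [ 0.0716 -0.0005]
sides 170 205 435 [ 0.0612 -0.0482] [0.0612 0.0467] [ 0.0612 -0.0007]
sides 200 207 434 [ 0.0485 -0.0481] [0.0485 0.047 ] [ 0.0485 -0.0005]
sides 230 209 431 [ 0.0354 -0.0482] [0.0354 0.0467] [ 0.0354 -0.0007]
sides 260 212 428 [ 0.0218 -0.0481] [0.0218 0.0466] [ 0.0218 -0.0007]
[102 136 153]
```

View pics/w4z.png

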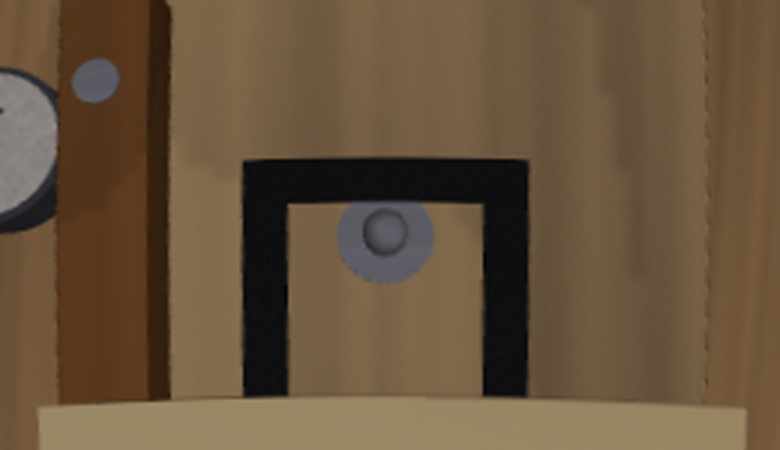

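servo_tool --commands '[0.0345,-0.0005,0,0,0,0,0.0345,0,0,0,0,0,0,0,0.015,0,0,0,0,0,0.02,0,0,0,0,0,0.015,0,0,0,0,0,0.008,0,0,0,0,0,0.007,0,0,0,0,0,0,0,0,0,0,0,0,0,0,0]'

```text
clock: 12.78
tcp_pos: [0.5583, 0.0155, 0.0947]
tool_rot: [[0.065, -0.998, 0.001], [-0.998, -0.065, 0.0], [0.0, -0.001, -1.0]]
force: [0.8, 0.7, -3.1]
opening: 0.0291
```

Run:
```python
from h import *
import json
s=readout.read_state(); print(s['tcp_pos'],s['tool_rot'],s['opening'],s['force'],s['clock'])
im=viewer.grab_frame('wrist'); cv2.imwrite('pics/w5.png',im[:,:,::-1])
json.dump({k:np.array(s[k]).tolist() for k in('tcp_pos','tool_rot')},open('w5.json','w'))
```

```text
[0.55827666 0.01554529 0.09467523] [[ 6.51301534e-02 -9.97876430e-01  8.33265601e-04]
 [-9.97876777e-01 -6.51301400e-02  4.32255225e-05]
 [ 1.11369753e-05 -8.34311678e-04 -9.99999652e-01]] 0.029096863236382827 [ 0.78414249  0.69390305 -3.11209214] 12.775
```

View pics/w5.png

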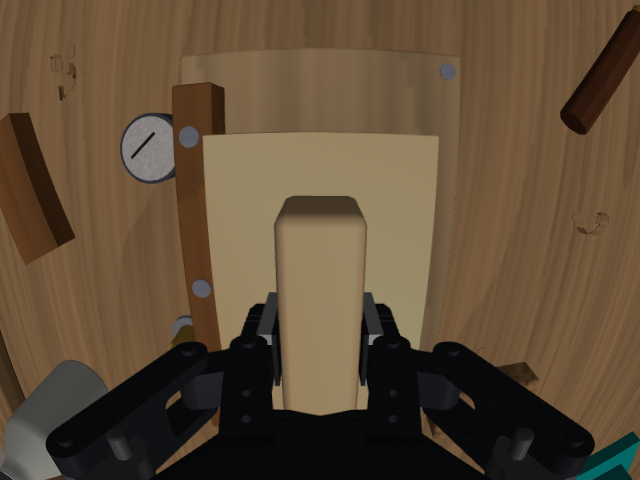

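The square end lies parallel to the fence, with a narrow gap at column 205. The force is the blank's weight only, so it isn't touching anything. I'll go down onto the pin.

servo_tool --commands '[0,0,0.004,0,0,0,0,0,0.004,0,0,0,0,0,0.003,0,0,0,0,0,0.002,0,0,0,0,0,0,0,0,0]'

```text
clock: 13.45
tcp_pos: [0.5577, 0.0154, 0.081]
tool_rot: [[0.065, -0.998, -0.0], [-0.998, -0.065, 0.0], [-0.0, 0.0, -1.0]]
force: [-0.0, -0.7, -2.3]
opening: 0.0289
```

servo_tool --commands '[0,0,0.002,0,0,0,0,0,0.002,0,0,0,0,0,0.001,0,0,0,0,0,0,0,0,0]'

```text
clock: 13.95
tcp_pos: [0.5578, 0.0155, 0.0761]
tool_rot: [[0.065, -0.998, -0.0], [-0.998, -0.065, 0.0], [-0.0, 0.0, -1.0]]
force: [0.8, 0.3, -3.3]
opening: 0.0288
```

servo_tool --commands '[0,0,0.001,0,0,0,0,0,0.001,0,0,0,0,0,0.001,0,0,0,0,0,0,0,0,0]'

```text
clock: 14.45
tcp_pos: [0.5579, 0.0154, 0.0736]
tool_rot: [[0.065, -0.998, 0.0], [-0.998, -0.065, -0.0], [0.0, -0.0, -1.0]]
force: [-1.4, -0.6, 2.8]
opening: 0.029
```

servo_tool --commands '[0,0,0.001,0,0,0,0,0,0.001,0,0,0,0,0,0.001,0,0,0,0,0,0,0,0,0]'

```text
clock: 14.95
tcp_pos: [0.558, 0.0154, 0.0708]
tool_rot: [[0.065, -0.998, 0.0], [-0.998, -0.065, 0.0], [0.0, -0.0, -1.0]]
force: [-3.8, -0.7, 7.8]
opening: 0.0291
```

servo_tool --commands '[0,0,0.001,0,0,0,0,0,0.001,0,0,0,0,0,0,0,0,0]'

```text
clock: 15.32
tcp_pos: [0.558, 0.0154, 0.0706]
tool_rot: [[0.065, -0.998, 0.001], [-0.998, -0.065, -0.0], [0.0, -0.001, -1.0]]
force: [-9.6, -0.6, 23.6]
opening: 0.0291
```

servo_tool --commands '[0,0.0005,0,0,0,0,0,0,0,0,0,0,0,0,0,0,0,0]'

```text
clock: 15.7
tcp_pos: [0.558, 0.0154, 0.0707]
tool_rot: [[0.065, -0.998, 0.002], [-0.998, -0.065, 0.0], [0.0, -0.002, -1.0]]
force: [-8.0, -0.9, 21.8]
opening: 0.0292
```

Run:
```python
from h import *
s=readout.read_state(); print(s['tcp_pos'],s['tool_rot'],s['opening'],s['force'],s['wrist_torque'],s['clock'])
im=viewer.grab_frame('wrist'); cv2.imwrite('pics/w6.png',im[:,:,::-1])
im=viewer.grab_frame('side'); cv2.imwrite('pics/s6.png',cv2.resize(im[150:330,200:440,::-1],None,fx=3.3,fy=3.3,interpolation=cv2.INTER_CUBIC))
```

```text
[0.55798286 0.01541385 0.07065564] [[ 6.50170566e-02 -9.97881967e-01  2.08864198e-03]
 [-9.97884147e-01 -6.50171451e-02  2.55791090e-05]
 [ 1.10272607e-04 -2.08588580e-03 -9.99997818e-01]] 0.029243580419144953 [-7.97091022 -0.90485426 21.78724453] [-0.05454999  1.7986867  -0.00463067] 15.7
```

View pics/w6.png

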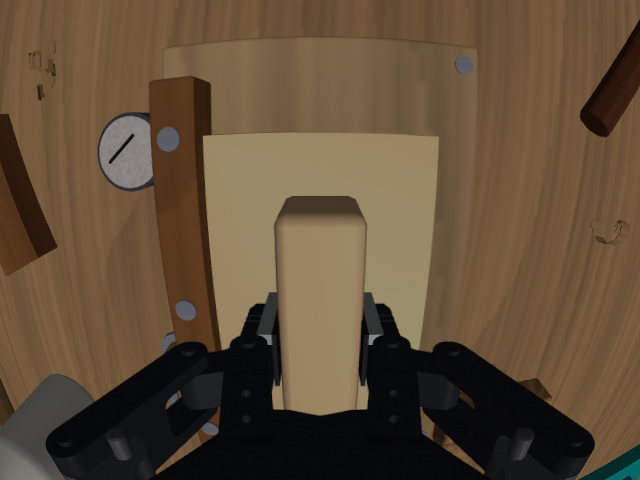

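View pics/s6.png

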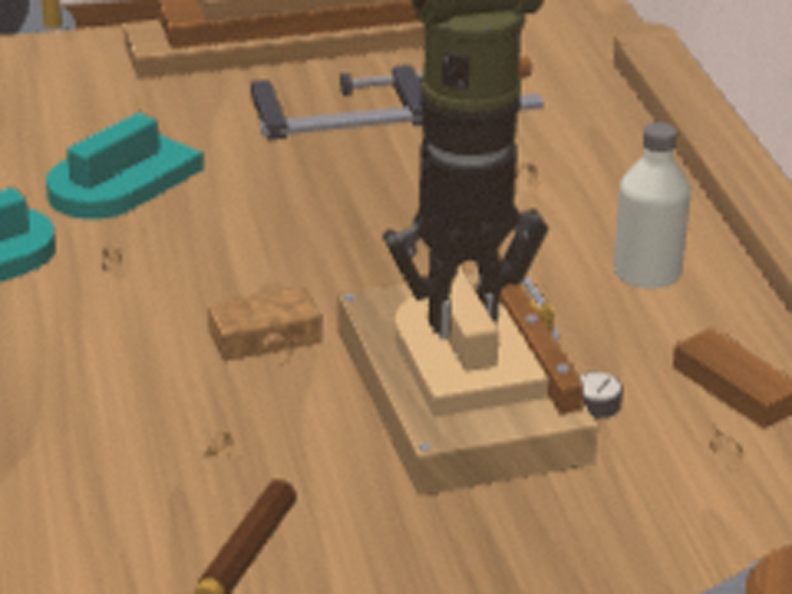

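servo_tool --commands '[0,0,0,0,0,0,0,0,0,0,0,0,0,0,0,0,0,0,0,0,0,0,0,0]'

```text
clock: 16.3
tcp_pos: [0.5579, 0.0154, 0.0706]
tool_rot: [[0.065, -0.998, 0.002], [-0.998, -0.065, 0.0], [0.0, -0.002, -1.0]]
force: [-8.0, -0.3, 22.4]
opening: 0.0289
```

Run:
```python
from h import *
s=readout.read_state(); print(s['tcp_pos'],s['force'],s['clock'])
print(order.finish_job())
```

```text
[0.55794547 0.01541675 0.07059927] [-8.04141409 -0.26953448 22.35557142] 16.3
the job is handed in; nothing more can be done
None
```

I put the cork block on the open bench at about (0.41, 0.14). I then lowered the blank straight over the pin beside the fence, pressed it down, and handed the job in at 16.3 s with the gripper still pressing. It dropped on at the first try, so I did not need to slide it along the fence to find the pin.

**Last checks:**
- **Height:** the blank came to a hard stop with its underside worked out at about 44.9 mm, against 45 mm for the bed. The gripper's height gives this; I had no direct view of the pin or seal.
- **Force:** the push held steady at about 22 N, with the tool tilted by about 0.002 rad.
- **Pictures:** the side view shows the blank flat on the bed and parallel to the fence. The cork is lying free, and every bystander in that view looks where it was. I did not look at all of them again after the last moves.

**Disagreement:** a sideways force of about 8 N remained, pushing the tool away from the fence. Shifting 0.5 mm away from it reduced the force only slightly, from 9.6 N. It may be friction, or the blank bearing on the pin or fence; I did not find out which.

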